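# Click the carton colour-code wheel to yellow and log it

### The arm

A 6-joint arm with a two-finger parallel gripper is mounted at the origin on the work surface. World frame = base frame: x ahead of the robot, y to its left, z up, the work surface at z = 0. Lengths are in m, angles in degrees, forces in N, time in s.
With the tool pointing down it reaches from about 0.4 to 0.825 m from the base axis. Payload 7 kg.
Tool frame: the origin (TCP) lies at the very end of the fingers, on their centre line; the grasp point (between the pads) lies 19 mm behind it; z points along the fingers, y is the line along which they close (so a half turn about z gives the same grasp; the last joint's range is limited). The gripper opens to 88 mm and grips with 3 to 60 N. Pads are 19 mm wide; open, the fingers measure 130 mm over their backs; the gripper's body (78 mm by 193 mm) begins 47 mm behind the grasp point.
Start: joints at [86.58, 20.546, 0.682, 0, -70.136, -16.507], TCP at [0.23, 0.635, 0.227] pointing down, gripper open.
Joint ranges: [-176.03, 176.03], [-82.01, 121.73], [-58.28, 71.71], [-173.87, 95.51], [-174.79, -0.11], [-173.66, 173.66]. Speed limits (degrees/s): [136.94, 136.94, 172.46, 180, 180, 180].

### API

Orientations are given as [roll, pitch, yaw] about the fixed x, y, z axes, in that order (R = Rz(yaw) Ry(pitch) Rx(roll)).
In Python, from plant import ctrl, viewer gives the robot as it stands.
- The arm moves only by the tool servo_tool, never from a script. Its argument "rows" is a list of rows, each a list of 6 numbers: the shift along the world's x, y, z in mm, then the turn, a rotation vector about the world's x, y, z in degrees. A call has 1 to 5 rows; each row shifts and turns the commanded pose from where the row before left it; what a row does not reach is not made up. A row lasts 1/12 s, in which the tool goes at most 41.7 mm and 7.16 degrees, less where a joint would pass 70% of its speed; a pose out of reach is approached as far as the arm can. A call is refused whole if a number of a shift passes 41.7 or a number of a turn 7.16, either way. A call with a gripper value outside its range is refused whole. "fingers" is the finger opening in mm, from 0 to 87.6, set as the call begins (left out, the last holds). The fingers move at their own pace and stop on an object; the grip force is fixed at half the most. Time passes only in rows, so rows that do not move let the fingers close. It gives the time, the measured TCP pose, the force and the opening at its end, in the units of the state.
- ctrl.get_obs(): the state, without advancing time (a new reading comes with each control period).
- viewer.snapshot(name): name is "scene" or "top" or "wrist"; returns (picture, depth): 480x640x3 uint8, red, green, blue; 480x640 float32, m along the optical axis (not along the pixel's ray), 0 where there is no reading.
- viewer.calibration(name): a dict with "fx", "fy", "cx", "cy" (pixels), "origin" and "rotation" of the camera in the world. Camera axes: x right, y up, looking along -z (the intrinsics and any distortion apply to the point x, -y, -z); pixel columns grow to the right and rows downward; lengths in m; the calibration is good to about 2 mm. A picture is of the moment at which its call begins: read the wrist's pose just before it. calibration takes no time and is no camera call; for the wrist camera it gives the pose at the moment of the call.
- ctrl.close_job(): hands the job in, once; it reports no verdict.
The state is a dict: "clock": time; "joint_pos": joint angles; "qvel": joint speeds; "tau": joint torques, N m; "tool_pos": TCP position; "orientation": TCP orientation; "force": force on the tool from outside, world axes, zero at the start; "moment": the same for the moment, N m; "opening": finger opening in m.
Only numpy, scipy, OpenCV 4.12 (cv2) and the standard library are available. Lean on these libraries where they do the work, as an engineer would, in place of code of your own. Each camera call takes 0.05 s, during which the arm holds its last target. There are 200 camera calls.

### The job

The next cartons are the yellow ones: with a fingertip, flick the top tooth of the selector's thumbwheel away from the robot, click by click and gently, until the blue tooth has clicked upright and settled there, then flick one more single click so that the yellow tooth stands straight up, without going past it. Then press the green button all the way down to log it, and let it go. Nothing is to be picked up: leave the jars, bottle, tube, carton, tape and marker where they stand.

Things in the scene. Friction and masses are not known exactly. Their poses are not given: they have to be found in the camera images.
- selector: grey colour-code selector screwed to the bench: foot plate 130 x 100 x 6 mm (x, y, z), two upright cheeks 124 mm long (x), 14 mm thick, 72 mm high, 34 mm apart, the thumbwheel between them; white index line on each cheek's top. Origin: centre of its underside. z is up; its own +x (away from the robot's side, yaw within 0.4 rad) is the flicking direction, its y the wheel's axle.
- wheel_centre (a point): centre of the thumbwheel, on its axle, 60 mm above the bench; axes as the selector's. A drum of 33 mm radius, 24 mm wide (y), bears 8 flat teeth every 45 degrees, each 5 mm thick and 26 mm wide (y), tips 50 mm from the centre. At rest one tooth is straight up at the index lines, the next ones 45 degrees to either side, with free air above and between.
- top_tooth_tip (a point): fixed point where the tip of the upright tooth is when the wheel rests: straight above the wheel's centre, 110 mm above the bench (drum's top: 93 mm). Axes as the selector's. The teeth that come up here one after the other are green, red, white, blue, yellow, then three black ones; the drum bears a strip of its tooth's colour at the root.
- code_wheel (a joint): turn of the thumbwheel in rad: 0 = yellow up, -0.785 blue, -1.57 white, -2.36 red, -3.14 green; grows as its top moves along the selector's +x. Starts at white, red or green. A sprung detent holds it every 45 degrees: pushed past half a click (19 mm at the tip) it snaps on to the next place by itself, pushed less it springs back. A push near the tip takes about 6 to 9 N.
- log_box: small grey fixed box 80 x 80 x 40 mm (x, y, z) with a yellow strip on one side and a green round button on top, to the right or to the left of the selector. Origin: centre of its underside on the bench.
- log_button_top (a point): centre of the top face of the green button (32 mm across, in a black collar of 48 mm), 62 mm above the bench when not pressed; it goes down with the button. The collar's top is 52 mm above the bench.
- log_button (a joint): travel of the green button in m: 0 = up, 0.006 = fully down (5 N); it springs back up when let go.
- jar_a: white cream jar with blue lid, 60 mm across, 55 mm high, loose bystander. Origin: centre of its underside.
- jar_b: another such jar, 60 mm across, 55 mm high, loose bystander. Origin: centre of its underside.
- pump_bottle: white pump bottle with black band and black pump head, 62 mm across, 166 mm high, loose bystander. Origin: centre of its underside.
- tube: white cream tube standing on its cap, 42 mm across, 133 mm high, loose bystander. Origin: centre of its underside.
- yellow_carton: small yellow carton with a blue stripe, 90 x 130 x 100 mm, loose bystander. Origin: centre of its underside.
- tape_roll: roll of tan tape lying flat, 90 mm across, 48 mm high, loose bystander. Origin: centre of its underside.
- marker: black marker pen with red cap, 132 mm long, 16 mm thick, lying down, loose bystander. Origin: underside, at the middle of its black barrel.

How it is judged (in metres and radians):
On the way, in this order (a step that is already met when the one before it is completed fails the run):
1. the wheel has clicked to the blue tooth upright and settled there (value of joint code_wheel between -0.9354 and -0.6354 rad and velocity of joint code_wheel between -0.1 and 0.1 rad/s), for 0.2 s.
2. the wheel has clicked to the yellow tooth upright and settled there (value of joint code_wheel between -0.12 and 0.12 rad and velocity of joint code_wheel between -0.1 and 0.1 rad/s), for 0.2 s.
3. the green button is pressed all the way down with yellow upright (value of joint code_wheel between -0.12 and 0.12 rad and value of joint log_button above 0.005 m), for 0.02 s.
At the end, for the whole second after the job is handed in: the yellow tooth stands upright within 7 degrees and is at rest, the green button has been pressed down (5 mm or more of its 6 mm) after that and is up again, and every loose thing stands within 20 mm of where it was (all of step 2 and value of joint log_button below 0.002 m and distance of each of jar_a, jar_b, pump_bottle, tube, yellow_carton, tape_roll, marker from where it was at the start of the episode below 0.02 m); the robot touches nothing.
It fails at once if the wheel goes more than half a click past yellow (value of joint code_wheel above 0.5 rad).
It fails at once if the wheel is turned backwards beyond the green tooth by more than half a click (value of joint code_wheel below -3.6416 rad).
It fails at once if the button is pressed before the yellow tooth is up (value of joint log_button above 0.003 m and not (value of joint code_wheel between -0.3 and 0.3 rad)).
It fails at once if the wheel is handled roughly (more than 40 N) (contact force between the fingers and code_wheel above 40 N).
It fails at once if a loose thing is pushed, knocked over, lifted or carried off its place (20 mm) (distance of any of jar_a, jar_b, pump_bottle, tube, yellow_carton, tape_roll, marker from where it was at the start of the episode above 0.02 m).
It also fails if it takes over 58 s, if anything falls off the work surface, if the arm or the gripper's body presses on something with over 40 N, if the wrist force passes 120 N, or if a joint passes its speed limit or range.

## Working session

There is one attempt and no reset: what is moved stays moved. The work goes in short steps, Python scripts to look and compute and a tool call to move; the robot and the scene stay as the last step left them, time stands still between calls to the robot, and variables do not carry over. Pictures are saved under pics/ and viewed, on a budget of 10 in all, crops included, one or two more only if the job needs it, and the job is handed in when it is done.

Besides the shell and the picture viewer there is one more tool, called after "Request:" as a command line: name --pt "numbers of a row" for each row, then --argument value for the rest. servo_tool: Moves the arm, as the interface text tells. Its arguments: {"type":"object","properties":{"rows":{"type":"array","items":{"type":"array","items":{"type":"number"}}},"fingers":{"type":"number"}},"required":["rows"]}

```bash
mkdir -p pics; ls
python3 - <<'E'
from plant import ctrl, viewer
import cv2,numpy as np
print(ctrl.get_obs())
for n in("top","scene"):
    p,d=viewer.snapshot(n); np.savez(n,p=p,d=d); cv2.imwrite(f"pics/{n}.png",p[:,:,::-1]); c=viewer.calibration(n);print(n,c)
    np.save(n+"_c.npy",c,allow_pickle=True)
E
```

```text
pics
{'clock': 0.0, 'joint_pos': array([ 8.65781759e+01,  2.05931552e+01,  6.34058194e-01, -1.92642842e-02,
       -7.01335285e+01, -1.65044015e+01]), 'qvel': array([-0.10312767,  0.05861791, -0.03047191,  0.02406085, -0.00272377,
        0.08493613]), 'tau': array([-2.18263383e-03, -5.82717276e+01,  2.93053025e+01,  6.99723065e+00,
        6.76953845e-03, -1.62989627e-04]), 'tool_pos': array([0.22993936, 0.63412834, 0.2256081 ]), 'orientation': array([ 1.79906046e+02, -8.95300731e-03, -1.99327794e+01]), 'force': array([0.08869429, 1.61315573, 0.62001147]), 'moment': array([-0.01461972, -0.03490138, -0.08584754]), 'opening': 0.08775816010881247}
top {'fx': 588.758786120428, 'fy': 588.758786120428, 'cx': 322.0056695110032, 'cy': 238.60785383544302, 'origin': array([0.49448731, 0.01168673, 1.30661735]), 'rotation': array([  4.2499019 ,  -0.9018924 , -91.18127236])}
scene {'fx': 473.7864023234448, 'fy': 473.7864023234448, 'cx': 316.69041544325387, 'cy': 231.21472611613646, 'origin': array([ 1.13690828, -0.26145154,  0.99234218]), 'rotation': array([34.22344835, -0.20271604, 62.8052718 ])}
```

View pics/top.png

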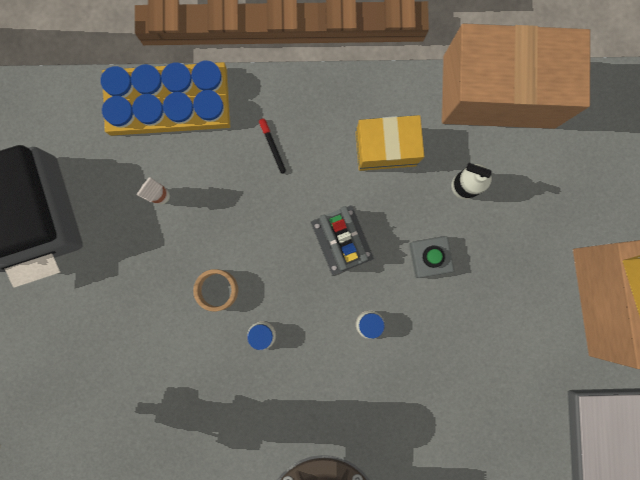

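View pics/scene.png

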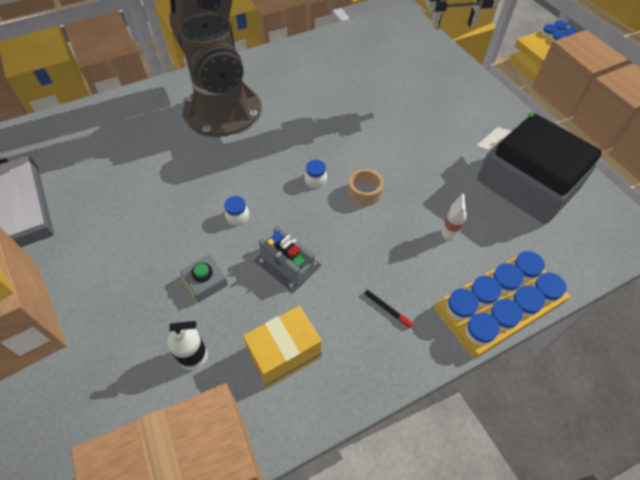

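```bash
cat > h.py <<'E'
import numpy as np,cv2
from scipy.spatial.transform import Rotation as R
def cloud(d,c):
    v,u=np.mgrid[:d.shape[0],:d.shape[1]]
    P=np.stack([(u-c['cx'])/c['fx']*d,-(v-c['cy'])/c['fy']*d,-d],-1)
    return P@R.from_euler('xyz',c['rotation'],degrees=True).as_matrix().T+c['origin']
def load(n):
    z=np.load(n+'.npz');c=np.load(n+'_c.npy',allow_pickle=True).item();return z['p'],z['d'],c
E
python3 - <<'E'
from h import *
p,d,c=load('top');W=cloud(d,c);h=cv2.cvtColor(p,cv2.COLOR_RGB2HSV)
print('bench z',np.median(W[300:320,100:180,2]),'collar z',np.median(W[252:262,428:439,2]))
s=np.zeros(d.shape,bool);s[200:280,305:378]=1
m=s&(W[...,2]>.06)&(h[...,1]<70)&(W[...,2]<.09)
q=W[m];r=cv2.minAreaRect(q[:,:2].astype(np.float32)*1000);print('cheeks',m.sum(),r,np.median(q[:,2]))
m=s&(W[...,2]>.003);print('all',cv2.minAreaRect(W[m][:,:2].astype(np.float32)*1000))
for n,lo,hi in(('green',50,85),('blue',105,130),('yellow',20,32),('red',0,6)):
    k=s&(h[...,0]>=lo)&(h[...,0]<=hi)&(h[...,1]>120)&(h[...,2]>60);print(n,k.sum(),W[k].mean(0),W[k][:,2].min(),W[k][:,2].max())
k=s&(h[...,1]<40)&(h[...,2]>170);print('white',k.sum(),W[k].mean(0),W[k][:,2].max())
m=s&(W[...,2]>.1);print('high',m.sum(),W[m].mean(0),W[m][:,2].max())
b=np.zeros(d.shape,bool);b[235:285,405:460]=1
k=b&(h[...,0]>50)&(h[...,0]<85)&(h[...,1]>150);print('button',k.sum(),W[k].mean(0))
m=b&(W[...,2]>.03);print('box',cv2.minAreaRect(W[m][:,:2].astype(np.float32)*1000))
o=W[(W[...,2]>.02)&(np.hypot(W[...,0]-.5,W[...,1])<.25)]
cv2.imwrite('pics/crop.png',cv2.resize(p[195:285,300:460,::-1],None,fx=5,fy=5,interpolation=cv2.INTER_CUBIC))
E
```

```text
bench z -0.00022645753034544747 collar z 0.06107273723385609
cheeks 870 ((587.2775268554688, -55.62541198730469), (123.30354309082031, 65.64053344726562), 20.808238983154297) 0.07108805005582008
all ((584.89892578125, -53.36589050292969), (160.76812744140625, 183.19720458984375), 88.94092559814453)
green 48 [ 0.62925125 -0.03915208  0.06264766] 0.05679052482852298 0.06953525306863995
blue 116 [ 0.56296174 -0.06395596  0.08906927] 0.045909474538502915 0.09964077497807611
yellow 87 [ 0.54698741 -0.06957066  0.05788756] 0.004419948047337252 0.06930788777567787
red 122 [ 0.6115454 -0.0451928  0.0885271] 0.033683237713551195 0.10034367115867515
white 65 [ 0.58636752 -0.04786197  0.09420596] 0.11378816531694236
high 52 [ 0.55555279 -0.03184217  0.52322991] 1.3066173493456943
button 0 [nan nan nan]
box ((528.2076416015625, -137.88641357421875), (79.94733428955078, 305.9241027832031), 8.750078201293945)<stdin>:13: RuntimeWarning: Mean of empty slice.
  ret = um.true_divide(
```

View pics/crop.png

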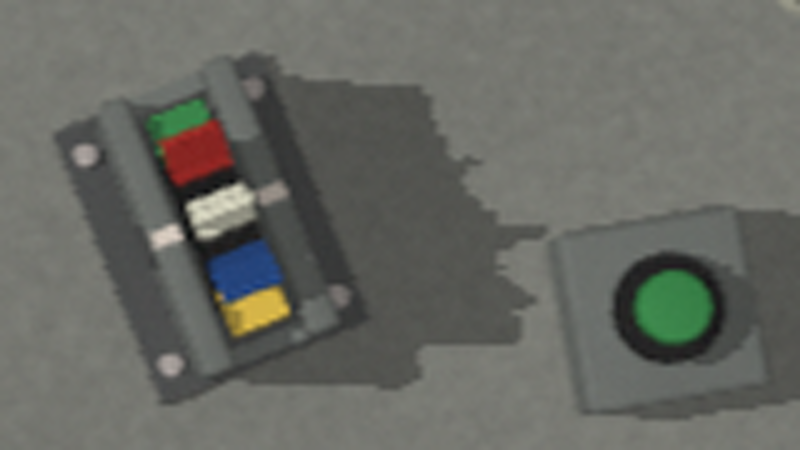

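White is up (crop pixel 222,210), with blue and yellow following on the robot's side, so two clicks are needed. The button sits at crop (673,307). I'll measure it and start moving.

Run:
```python
from h import *
p,d,c=load('top');W=cloud(d,c);h=cv2.cvtColor(p,cv2.COLOR_RGB2HSV)
b=np.zeros(d.shape,bool);b[240:275,415:455]=1
k=b&(h[...,0]>50)&(h[...,0]<85)&(h[...,1]>90);print('button',k.sum(),np.median(W[k],0),W[k].mean(0))
for n,(v,u) in dict(jarA=(336,260),jarB=(325,371),pump=(180,473),carton=(140,390),tape=(290,197),tube=(190,153)).items(): print(n,W[v,u])
```

```text
button 195 [ 0.54493268 -0.24740332  0.06092924] [ 0.54501249 -0.24781924  0.06026532]
jarA [0.38433227 0.12465366 0.05518638]
jarB [ 0.40236746 -0.10935358  0.05769555]
pump [ 0.69708143 -0.32110532  0.11603772]
carton [ 0.78791001 -0.15561599  0.09675994]
tape [0.48336108 0.2579318  0.04618378]
tube [0.69030415 0.33579021 0.10329115]
```

Request:
servo_tool --pt "10 -38 3 0 0 7" --pt "10 -38 3 0 0 7" --pt "15 -38 3 0 0 7" --pt "15 -38 3 0 0 7" --pt "20 -36 0 0 0 7" --fingers 0

```text
clock: 0.52
tool_pos: [0.2999, 0.4447, 0.2389]
orientation: [-180.0, -0.0, 15.5]
force: [1.3, -0.4, 0.6]
opening: 0.0601
```

Request:
servo_tool --pt "16 -37 0 0 0 5.3" --pt "16 -37 0 0 0 0" --pt "16 -37 0 0 0 0" --pt "16 -37 0 0 0 0" --pt "16 -37 0 0 0 0"

```text
clock: 0.93
tool_pos: [0.3801, 0.2595, 0.2385]
orientation: [-180.0, -0.0, 20.4]
force: [1.6, 0.2, -0.3]
opening: 0.0264
```

Request:
servo_tool --pt "16 -37 0 0 0 0" --pt "16 -37 0 0 0 0" --pt "16 -37 0 0 0 0" --pt "16 -37 0 0 0 0" --pt "16 -37 0 0 0 0"

```text
clock: 1.35
tool_pos: [0.4602, 0.0746, 0.2387]
orientation: [-180.0, -0.0, 20.4]
force: [1.8, 0.5, -0.9]
opening: 0.0003
```

Request:
servo_tool --pt "16 -37 0 0 0 0" --pt "16 -37 0 0 0 0" --pt "16 -37 0 0 0 0" --pt "13 -37 0 0 0 0" --pt "0 0 0 0 0 0"

```text
clock: 1.77
tool_pos: [0.522, -0.0767, 0.2377]
orientation: [180.0, 0.1, 20.1]
force: [0.0, 1.6, 0.5]
opening: 0.0003
```

Run:
```python
from h import *
from plant import ctrl,viewer
o=ctrl.get_obs();print(o['clock'],o['tool_pos'],o['orientation'],o['force'],o['joint_pos'])
c=viewer.calibration('wrist');p,d=viewer.snapshot('wrist');np.savez('wrist',p=p,d=d);np.save('wrist_c.npy',c,allow_pickle=True)
cv2.imwrite('pics/wrist1.png',p[:,:,::-1]);print(c)
```

```text
1.7667 [ 0.52204055 -0.07668734  0.2376858 ] [1.79958484e+02 1.11073756e-01 2.00998218e+01] [0.03161568 1.5825346  0.4908474 ] [ 1.30008011e+01  6.23545511e+00 -1.67854480e+01  5.96304816e-02
 -6.70841996e+01  9.70757918e+01]
{'fx': 388.95186701397415, 'fy': 388.95186701397415, 'cx': 321.1702512206723, 'cy': 248.49208559506508, 'origin': array([ 0.60069673, -0.04700598,  0.39590391]), 'rotation': array([-18.0135513 ,  -0.07697871, -69.97852238])}
```

View pics/wrist1.png

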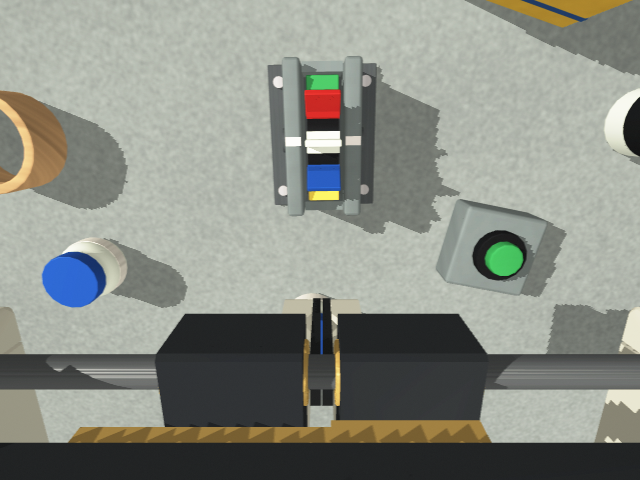

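The wrist view confirms white is upright: the tooth is at (323,143), level with the index lines at (292,141) and (352,140). The button is at (504,258). Next I'll refine the selector pose by casting rays.

Run:
```python
from h import *
p,d,c=load('wrist');W=cloud(d,c);h=cv2.cvtColor(p,cv2.COLOR_RGB2HSV)
Rm=R.from_euler('xyz',c['rotation'],degrees=True).as_matrix()
def ray(u,v,z):
    r=Rm@np.array([(u-c['cx'])/c['fx'],-(v-c['cy'])/c['fy'],-1]);return c['origin']+r*(z-c['origin'][2])/r[2]
m=((h[...,1]<40)&(h[...,2]>205)).astype(np.uint8);m[:, :280]=0;m[:,366:]=0;m[:128]=0;m[155:]=0
n,l,s,ce=cv2.connectedComponentsWithStats(m)
for i in range(1,n):
    if s[i,4]>15: print(s[i],ce[i],'z78',ray(*ce[i],.078)*1e3,'depth z',np.median(W[l==i][:,2]))
a,b=ray(292.5,141,.078),ray(353,140.5,.078);print('mid',(a+b)/2,'axle yaw',np.degrees(np.arctan2(*(a-b)[[1,0]]))-90)
S=W[50:220,260:385];q=S[(S[...,2]>.074)&(S[...,2]<.083)];print(len(q),cv2.minAreaRect((q[:,:2]*1000).astype(np.float32)))
T=S[(S[...,2]>.104)&(S[...,2]<.13)];print('tip',len(T),T.mean(0),T[:,2].max())
k=(h[...,0]>50)&(h[...,0]<85)&(h[...,1]>90);k[:,:450]=0
M=cv2.moments(k.astype(np.uint8),True);print('button',ray(M['m10']/M['m00'],M['m01']/M['m00'],.062),np.median(W[k],0))
```

```text
[305 131  36  22 734] [322.79427793 141.54495913] z78 [587.51271848 -53.62840762  78.        ] depth z 0.0943822853342891
[285 137  16  10 146] [292.5        141.10958904] z78 [579.64613131 -31.06806998  78.        ] depth z 0.07376085894926487
[346 136  14   9 119] [352.70588235 140.23529412] z78 [596.51918226 -75.43857757  78.        ] depth z 0.07369785705964554
mid [ 0.58806817 -0.05338571  0.078     ] axle yaw 20.474847896504784
122 ((586.5740966796875, -54.192893981933594), (115.82746124267578, 59.10023880004883), 15.519445419311523)
tip 268 [ 0.58837346 -0.05409526  0.10995749] 0.11251454882886064
button [ 0.54682768 -0.24393302  0.062     ] [ 0.54672572 -0.24404711  0.06186907]
```

Request:
servo_tool --pt "24 8 -20 0 0 0" --pt "24 8 -25 0 0 0" --pt "0 0 -25 0 0 0" --pt "0 0 -18 0 0 0" --pt "0 0 0 0 0 0"

```text
clock: 2.23
tool_pos: [0.5662, -0.0547, 0.1461]
orientation: [-179.9, 0.4, 20.4]
force: [-0.8, -0.4, -0.1]
opening: 0.0003
```

Request:
servo_tool --pt "0 0 0 0 0 0" --pt "0 0 0 0 0 0" --pt "0 0 0 0 0 0"

```text
clock: 2.48
tool_pos: [0.5699, -0.055, 0.1524]
orientation: [180.0, -0.2, 20.4]
force: [-0.3, 1.3, 0.0]
opening: 0.0001
```

Request:
servo_tool --pt "1 -5 -15 0 0 0" --pt "0 0 -15 0 0 0" --pt "0 0 -12 0 0 0" --pt "0 0 -7 0 0 0" --pt "0 0 0 0 0 0"

```text
clock: 2.9
tool_pos: [0.5697, -0.0604, 0.1013]
orientation: [-180.0, 0.0, 20.4]
force: [-0.3, 0.1, -0.4]
opening: 0.0005
```

Request:
servo_tool --pt "0 0 0 0 0 0" --pt "0 0 0 0 0 0" --pt "0 0 0 0 0 0" --pt "0 0 0 0 0 0"

```text
clock: 3.23
tool_pos: [0.5705, -0.0603, 0.1024]
orientation: [180.0, -0.1, 20.4]
force: [0.3, 0.3, 0.1]
opening: 0.0005
```

Run:
```python
from h import *
from plant import ctrl,viewer
o=ctrl.get_obs();print(o['clock'],o['tool_pos'],o['force'])
p,d=viewer.snapshot('wrist');cv2.imwrite('pics/wrist2.png',p[:,:,::-1])
```

```text
3.2333 [ 0.57053167 -0.06033825  0.10238128] [0.34012218 0.2984075  0.11417305]
```

View pics/wrist2.png

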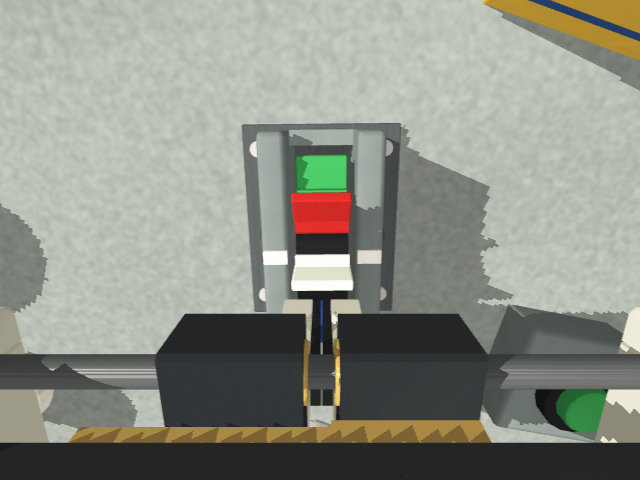

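The fingertips are centred just behind the white tooth (tip edge at 323,275). Now I'll push.

Request:
servo_tool --pt "3.7 1.4 0 0 0 0" --pt "3.7 1.4 0 0 0 0" --pt "3.7 1.4 0 0 0 0" --pt "3.7 1.4 0 0 0 0"

```text
clock: 3.62
tool_pos: [0.5838, -0.0552, 0.1013]
orientation: [-180.0, 0.2, 20.4]
force: [-3.9, -1.2, 0.5]
opening: 0.0006
```

Request:
servo_tool --pt "3.7 1.4 0 0 0 0" --pt "3.7 1.4 0 0 0 0"

```text
clock: 3.78
tool_pos: [0.5919, -0.0521, 0.101]
orientation: [-180.0, 0.1, 20.4]
force: [-1.5, -0.1, -0.5]
opening: 0.0007
```

Request:
servo_tool --pt "3.7 1.4 0 0 0 0" --pt "3.7 1.4 0 0 0 0"

```text
clock: 3.95
tool_pos: [0.6011, -0.0488, 0.1018]
orientation: [180.0, -0.1, 20.4]
force: [0.0, -0.6, -0.4]
opening: 0.0002
```

Request:
servo_tool --pt "0.9 0.4 0 0 0 0" --pt "0 0 8 0 0 0" --pt "0 0 18 0 0 0" --pt "0 0 22 0 0 0" --pt "-20 -7.6 0 0 0 0"

```text
clock: 4.37
tool_pos: [0.5857, -0.0556, 0.1543]
orientation: [179.8, -0.4, 20.5]
force: [2.1, 0.1, 1.2]
opening: 0.0006
```

Request:
servo_tool --pt "-18.9 -7.2 0 0 0 0" --pt "0 0 0 0 0 0" --pt "0 0 0 0 0 0" --pt "0 0 0 0 0 0"

```text
clock: 4.7
tool_pos: [0.5624, -0.0636, 0.1505]
orientation: [180.0, -0.1, 20.4]
force: [-0.3, 0.2, 0.4]
opening: 0.0007
```

Run:
```python
from h import *
from plant import ctrl,viewer
o=ctrl.get_obs();print(o['clock'],o['tool_pos'],o['force'])
p,d=viewer.snapshot('wrist');cv2.imwrite('pics/wrist3.png',p[:,:,::-1])
```

```text
4.7 [ 0.56242602 -0.06355063  0.15046979] [-0.2775111   0.1656692   0.39886836]
```

View pics/wrist3.png

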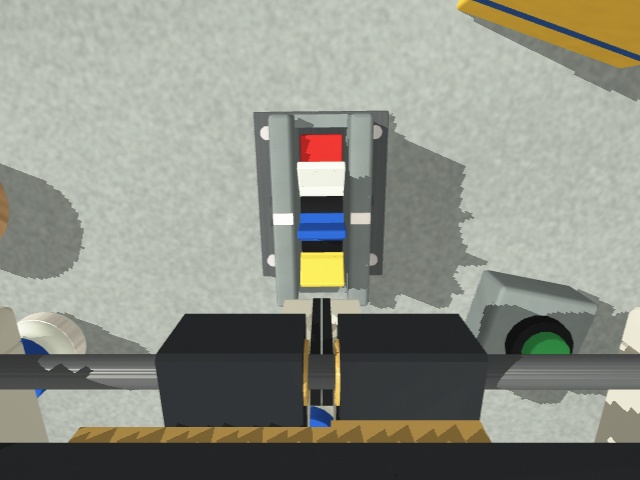

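Blue is now upright, level with the index lines (blue at 322,225; lines at row 218). I'll do the same single flick again.

Request:
servo_tool --pt "8.4 3.2 -10 0 0 0" --pt "0 0 -18 0 0 0" --pt "0 0 -13 0 0 0" --pt "0 0 -7 0 0 0" --pt "0 0 0 0 0 0"

```text
clock: 5.17
tool_pos: [0.5694, -0.0604, 0.0991]
orientation: [-180.0, 0.2, 20.4]
force: [0.4, -0.3, -0.7]
opening: 0.0001
```

Request:
servo_tool --pt "0 0 0 0 0 0" --pt "0 0 0 0 0 0" --pt "0 0 0 0 0 0"

```text
clock: 5.42
tool_pos: [0.5708, -0.0603, 0.1023]
orientation: [180.0, -0.1, 20.4]
force: [-1.1, 0.1, 0.5]
opening: 0.0008
```

Request:
servo_tool --pt "3.7 1.4 0 0 0 0" --pt "3.7 1.4 0 0 0 0" --pt "3.7 1.4 0 0 0 0" --pt "3.7 1.4 0 0 0 0"

```text
clock: 5.75
tool_pos: [0.5839, -0.0552, 0.1017]
orientation: [-180.0, 0.1, 20.4]
force: [-3.8, -1.9, -0.2]
opening: 0.0005
```

Request:
servo_tool --pt "3.7 1.4 0 0 0 0" --pt "3.7 1.4 0 0 0 0" --pt "3.7 1.4 0 0 0 0" --pt "3.7 1.4 0 0 0 0"

```text
clock: 6.08
tool_pos: [0.6011, -0.0488, 0.1019]
orientation: [180.0, -0.1, 20.4]
force: [-0.6, 0.1, 0.2]
opening: 0.0005
```

Request:
servo_tool --pt "0.9 0.4 0 0 0 0" --pt "0 0 8 0 0 0" --pt "0 0 18 0 0 0" --pt "0 0 22 0 0 0" --pt "-20 -7.6 0 0 0 0"

```text
clock: 6.5
tool_pos: [0.5857, -0.0556, 0.1543]
orientation: [179.8, -0.4, 20.5]
force: [1.3, -0.3, 1.0]
opening: 0.0005
```

Request:
servo_tool --pt "-18.9 -7.2 0 0 0 0" --pt "0 0 0 0 0 0" --pt "0 0 0 0 0 0" --pt "0 0 0 0 0 0"

```text
clock: 6.83
tool_pos: [0.5624, -0.0635, 0.1505]
orientation: [180.0, -0.1, 20.4]
force: [-0.1, 0.0, -0.5]
opening: 0.0
```

Run:
```python
from h import *
from plant import ctrl,viewer
o=ctrl.get_obs();print(o['clock'],o['tool_pos'],o['force'])
p,d=viewer.snapshot('wrist');cv2.imwrite('pics/wrist4.png',p[:,:,::-1])
```

```text
6.8333 [ 0.56243565 -0.0635414   0.15045179] [-0.09126334  0.04806306 -0.51692585]
```

View pics/wrist4.png

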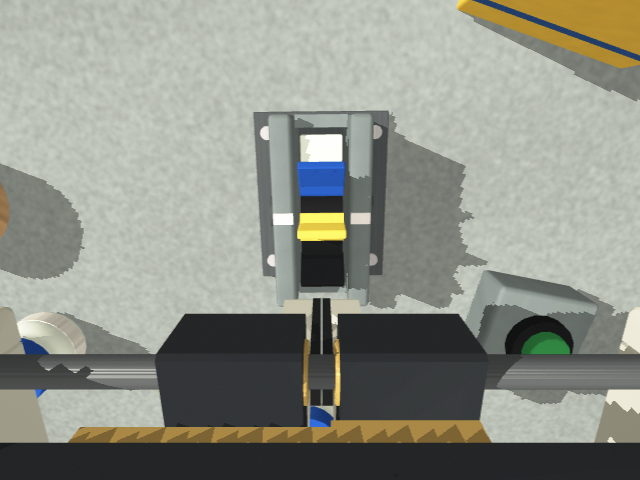

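Yellow is upright at the index lines (322,226). Next is the button.

Request:
servo_tool --pt "-3 -36 0 0 0 0" --pt "-3 -36 0 0 0 0" --pt "-4 -36 0 0 0 0" --pt "-3 -37 0 0 0 0" --pt "-3 -37 0 0 0 0"

```text
clock: 7.3
tool_pos: [0.5462, -0.2471, 0.1495]
orientation: [180.0, -0.0, 20.4]
force: [1.0, 0.3, 0.8]
opening: 0.0005
```

Request:
servo_tool --pt "0 0 -20 0 0 0" --pt "0 0 -25 0 0 0" --pt "0 0 -25 0 0 0" --pt "0 0 -10 0 0 0" --pt "0 0 0 0 0 0"

```text
clock: 7.72
tool_pos: [0.5443, -0.2454, 0.0667]
orientation: [-179.9, 0.3, 20.4]
force: [-0.2, -0.7, 0.4]
opening: 0.0004
```

Request:
servo_tool --pt "0 0 0 0 0 0" --pt "0 0 0 0 0 0" --pt "0 0 0 0 0 0"

```text
clock: 7.97
tool_pos: [0.547, -0.2456, 0.0712]
orientation: [179.9, -0.1, 20.4]
force: [0.1, -0.5, 0.1]
opening: 0.0005
```

Request:
servo_tool --pt "0 0 -4 0 0 0" --pt "0 0 -4 0 0 0" --pt "0 0 -4 0 0 0" --pt "0 0 -3 0 0 0" --pt "0 0 0 0 0 0"

```text
clock: 8.38
tool_pos: [0.5464, -0.2456, 0.0562]
orientation: [179.9, -0.1, 20.4]
force: [-2.9, 2.6, 12.8]
opening: 0.0001
```

Request:
servo_tool --pt "0 0 -1 0 0 0" --pt "0 0 0 0 0 0" --pt "0 0 0 0 0 0"

```text
clock: 8.63
tool_pos: [0.5465, -0.2456, 0.056]
orientation: [179.9, -0.1, 20.4]
force: [-4.8, 5.6, 21.3]
opening: 0.0005
```

The button has bottomed out: z is 0.056 and the force is well above 5 N. I'll release it and check.

Request:
servo_tool --pt "0 0 4 0 0 0" --pt "0 0 10 0 0 0" --pt "0 0 25 0 0 0" --pt "0 0 35 0 0 0" --pt "0 0 40 0 0 0"

```text
clock: 9.05
tool_pos: [0.5439, -0.2453, 0.1671]
orientation: [-179.9, 0.2, 20.4]
force: [1.4, -0.0, -0.2]
opening: 0.0006
```

Request:
servo_tool --pt "-30 -20 10 0 0 0" --pt "-30 -20 0 0 0 0" --pt "0 0 0 0 0 0" --pt "0 0 0 0 0 0" --pt "0 0 0 0 0 0"

```text
clock: 9.47
tool_pos: [0.4855, -0.2858, 0.1777]
orientation: [180.0, -0.0, 20.3]
force: [0.6, 0.3, 0.9]
opening: 0.0004
```

Run:
```python
from h import *
from plant import ctrl,viewer
p,d=viewer.snapshot('wrist');c=viewer.calibration('wrist');W=cloud(d,c)
h=cv2.cvtColor(p,cv2.COLOR_RGB2HSV);k=(h[...,0]>50)&(h[...,0]<85)&(h[...,1]>90)
print('button',k.sum(),np.median(W[k],0) if k.any() else '')
t,_=viewer.snapshot('top');t0=load('top')[0]
cv2.imwrite('pics/end.png',np.vstack([cv2.resize(p[:,:,::-1],(400,300)),cv2.resize(t[60:360,100:500,::-1],(400,300))]))
o=ctrl.get_obs();print(o['clock'],o['tool_pos'],o['force'])
```

```text
button 1769 [ 0.54683452 -0.24710956  0.06175674]
9.5667 [ 0.48605138 -0.28536379  0.17722653] [ 0.21781006 -0.95135489  0.14152552]
```

View pics/end.png

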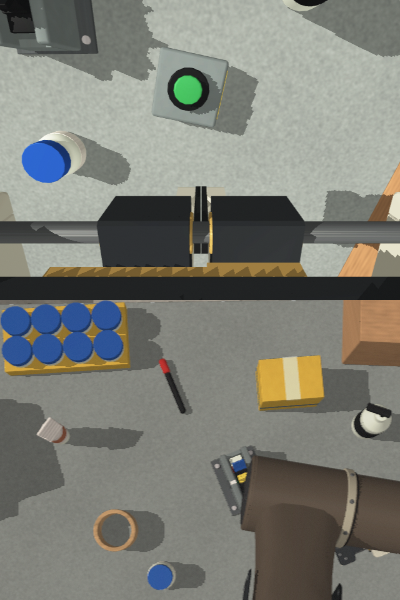

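The button is back up (measured z 0.0618), all the loose things are where they were, and yellow still shows at the selector. I'll hand the job in.

```bash
python3 -c "
from plant import ctrl
print(ctrl.close_job())"
```

```text
the job is handed in; nothing more can be done
None
```

I turned the selector from white to blue and then to yellow, pressed the green button all the way down and let it go. The job was handed in at about 9.6 s of the 58 s, and no verdict was reported.

- **Wheel:** it started at white. Two single flicks with the closed fingertips brought blue and then yellow upright, each level with the index lines in a close wrist view. The wrist forces I read during the pushes were about 4 N.
- **Button:** it bottomed out at z = 56 mm, with about 21 N on the tool. After release its top measured 62 mm, so it is up again.
- **At the end:** the arm stood clear, at z = 0.18 m. The loose things I could see looked unmoved by eye; I did not measure them. In the last top view the arm partly hid the selector and hid the jar and the button. The jar and button did show in the wrist view. The last full view of the yellow tooth is from just before the button press.
- **Disagreements:** the top and wrist cameras placed the button about 3 mm apart in y, and some position readings taken while the arm was moving were up to 6 mm off the commanded pose. Neither affected the result.

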